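# Line up the retouching paints by shade

### The job

Line up the four green paint jars on the wooden board from palest to darkest, with the palest on the mark next to the white block and the darkest on the mark next to the black block. Stand each jar upright in the middle of its own mark, let go of it, and leave the bronze vase where it is.

Things in the scene. Friction and masses are not known exactly. Their poses are not given: they have to be found in the camera images.
- jar_palest: Loose closed paint jar, very pale whitish green, body and lid alike; shade 1 of 4 counted from the palest. Round, 62 mm tall: body 46 mm in diameter up to 43 mm, above it a lid 40 mm in diameter; a white paper band 14 to 27 mm up. 85 to 170 g. Origin at the centre of its underside, z up. Starts upright on the table (z = 0) between the robot and the board.
- jar_light: Loose closed paint jar, light leaf-grey green, body and lid alike; shade 2 of 4 counted from the palest. Round, 62 mm tall: body 46 mm in diameter up to 43 mm, above it a lid 40 mm in diameter; a white paper band 14 to 27 mm up. 85 to 170 g. Origin at the centre of its underside, z up. Starts upright on the table (z = 0) between the robot and the board.
- jar_mid: Loose closed paint jar, deep mid green, body and lid alike; shade 3 of 4 counted from the palest. Round, 62 mm tall: body 46 mm in diameter up to 43 mm, above it a lid 40 mm in diameter; a white paper band 14 to 27 mm up. 85 to 170 g. Origin at the centre of its underside, z up. Starts upright on the table (z = 0) between the robot and the board.
- jar_darkest: Loose closed paint jar, almost black green, body and lid alike; shade 4 of 4 counted from the palest. Round, 62 mm tall: body 46 mm in diameter up to 43 mm, above it a lid 40 mm in diameter; a white paper band 14 to 27 mm up. 85 to 170 g. Origin at the centre of its underside, z up. Starts upright on the table (z = 0) between the robot and the board.
- mark_a: Mark printed on the wooden board: fixed flat white disc with black rim, 62 mm in diameter. Origin at its centre on the board's top face, 10 mm above the table; y along the row from d to a. The fixed board is 75 x 460 mm, 10 mm thick; marks a, b, c, d lie 85 mm apart along its centre line. This is number 1 of 4 from the +y end.
- mark_b: Mark printed on the wooden board: fixed flat white disc with black rim, 62 mm in diameter. Origin at its centre on the board's top face, 10 mm above the table; y along the row from d to a. The fixed board is 75 x 460 mm, 10 mm thick; marks a, b, c, d lie 85 mm apart along its centre line. This is number 2 of 4 from the +y end.
- mark_c: Mark printed on the wooden board: fixed flat white disc with black rim, 62 mm in diameter. Origin at its centre on the board's top face, 10 mm above the table; y along the row from d to a. The fixed board is 75 x 460 mm, 10 mm thick; marks a, b, c, d lie 85 mm apart along its centre line. This is number 3 of 4 from the +y end.
- mark_d: Mark printed on the wooden board: fixed flat white disc with black rim, 62 mm in diameter. Origin at its centre on the board's top face, 10 mm above the table; y along the row from d to a. The fixed board is 75 x 460 mm, 10 mm thick; marks a, b, c, d lie 85 mm apart along its centre line. This is number 4 of 4 from the +y end.
- white_block: White block fixed on the board just beyond one end of the row, 72.5 mm from the centre of the end mark (a or d, it varies); shows the row's light end. 55 mm across the board, 24 mm along it, 22 mm tall (top 32 mm above the table). Origin at the centre of its underside. A like black block stands at the other end.
- vase: Bystander: dark green-brown bronze vase with an open mouth, loose and standing to the robot's right, 195 mm tall, 147 mm in diameter at its widest, 0.9 kg. Origin at the centre of its underside. A copper tube, 76 mm in diameter and 120 mm tall, stands near it, and a pair of yellow pliers lies to the robot's left.

How it is judged:
By the outcome, as a careful person would: the job done as asked, in the order asked, and still so for the second after the job is handed in, with the robot touching nothing.
It also fails if it takes over 102 s, if anything falls off the work surface, if the arm or the gripper's body presses on something with over 40 N, if the wrist force passes 120 N, or if a joint passes its speed limit or range.

### The arm

A 6-joint arm with a two-finger parallel gripper is mounted at the origin on the work surface. World frame = base frame: x ahead of the robot, y to its left, z up, the work surface at z = 0. Lengths are in m, angles in degrees, forces in N, time in s.
With the tool pointing down it reaches from about 0.25 to 0.725 m from the base axis. Payload 9.7 kg.
Tool frame: the origin (TCP) lies on the mounting face of the last link; the fingertips stand 173 mm ahead of it and the grasp point (between the pads) lies 155 mm ahead of it; z points along the fingers, y is the line along which they close (so a half turn about z gives the same grasp; the last joint's range is limited). The gripper opens to 85 mm and grips with 20 to 120 N. Pads are 22 mm wide; open, the fingers measure 114 mm over their backs; the gripper's body (76 mm by 85 mm) begins 54 mm behind the grasp point. The pads swing forward as they close: fully open they stand 13 mm farther back than shut.
Start: joints at [-67.093, 4.979, 10.078, 95.1, 0, 90], TCP at [0.214, -0.507, 0.405] pointing down, gripper open.
Joint ranges: [-179.16, 179.16], [-48.56, 103.87], [-65.8, 70.77], [-126.05, 130.52], [-82.76, 87.17], [-180, 180]. Speed limits (degrees/s): [127.2, 127.2, 147.25, 180, 180, 180].

### API

Orientations are given as [roll, pitch, yaw] about the fixed x, y, z axes, in that order (R = Rz(yaw) Ry(pitch) Rx(roll)).
In Python, from workcell import bot, camera, camera_model, outline_of, pinpoint gives the robot as it stands.
- The arm moves only by the tool move_arm, never from a script. Its arguments are lists of equal length, an entry for each row: "jaw": the closure, from 0 (fully open) to 1 (shut); "delta_pos": the shift along the world's x, y, z in m, a list of three; "yaw": the turn about the world's z in rad. In form: {"jaw": [jaw, ...], "delta_pos": [[dx, dy, dz], ...], "yaw": [yaw, ...]}. A call has 1 to 10 rows; each row shifts and turns the commanded pose from where the row before left it; what a row does not reach is not made up. A row lasts 1/12 s, in which the tool goes at most 41.7 mm and 7.16 degrees, less where a joint would pass 70% of its speed; a pose out of reach is approached as far as the arm can. A call with a gripper value outside its range is refused whole. The fingers move at their own pace and stop on an object; "force" is the grip in N (left out, the last holds). Time passes only in rows, so rows that do not move let the fingers close. It gives the time, the measured TCP pose, the force, the opening and the grip force at its end, in the units of the state.
- bot.get_obs(): the state, without advancing time (a new reading comes with each control period).
- camera(name): name is "scene" or "top" or "wrist"; returns the picture (420x560x3 uint8, red, green, blue); there is no depth.
- camera_model(name): a dict with "fx", "fy", "cx", "cy" (pixels), "k1" (the pictures are not rectified: a ray, as slopes to the right and down, at radius r is drawn at 1 + k1 r^2 times it, then the intrinsics apply), "R" (3x3) and "t" (3): a world point X has camera coordinates R X + t. Camera axes: x right, y down, z forward; pixel columns grow to the right and rows downward; lengths in m; the calibration is good to about 2 mm. A picture is of the moment at which its call begins: read the wrist's pose just before it. camera_model takes no time and is no camera call; for the wrist camera it gives the pose at the moment of the call.
- bot.job_done(): hands the job in; it is judged then, once.
Trained networks look in the newest picture that a camera, given by its name, has taken for a name from the list of things; names that differ only in an ending like _2 or _b are one class to them, and where a whole thing is asked for, a point or a joint stands for the part that bears it (a point fixed in the world has none). Each returns a list of dicts, best first, with "confidence" (0 to 1); they miss things now and then, are a little off and sometimes report something else, mostly with a low value. They report only what shows in the picture. A call takes as long as a camera call.
- outline_of(camera, thing): "mask" (420x560 bool, what is visible of it) and "xy" ([column, row] in pixels, amid what is visible of it).
- pinpoint(camera, thing): "xy" ([column, row] in pixels: a listed point, or the origin of a listed thing).
The state is a dict: "time": time; "q": joint angles; "qd": joint speeds; "joint_efforts": joint torques, N m; "ee_pos": TCP position; "tcp_rot": TCP orientation; "wrist_force": force on the tool from outside, world axes, zero at the start; "torque": the same for the moment, N m; "opening": finger opening in m; "grasp_force": force on a finger pad.
Only numpy, scipy, OpenCV 4.12 (cv2) and the standard library are available. Lean on these libraries where they do the work, as an engineer would, in place of code of your own. Each camera call takes 0.05 s, during which the arm holds its last target. There are 200 camera calls.

## Working session

There is one attempt and no reset: what is moved stays moved. The work goes in short steps, Python scripts to look and compute and a tool call to move; the robot and the scene stay as the last step left them, time stands still between calls to the robot, and variables do not carry over. Pictures are saved under pics/ and viewed, at most 14 in all, crops included, and the job is handed in when it is done.

Besides the shell and the picture viewer there is one more tool, called after "Call:" as name(argument=value, ...), one argument or row to a line, values as JSON. move_arm: Moves the arm, as the interface text tells. Its arguments: {"type":"object","properties":{"jaw":{"type":"array"},"delta_pos":{"type":"array"},"yaw":{"type":"array"},"force":{"type":"number"}},"required":["jaw","delta_pos","yaw"]}

```bash
mkdir -p pics; cat > h.py <<'E'
import numpy as np, cv2
from workcell import bot, camera, camera_model, outline_of, pinpoint
def ray(m,xy):
    K=np.array([[m["fx"],0,m["cx"]],[0,m["fy"],m["cy"]],[0,0,1.]])
    p=cv2.undistortPoints(np.array([[xy]],float),K,np.array([m["k1"],0,0,0.]))[0,0]
    R=np.array(m["R"]);t=np.array(m["t"])
    return -R.T@t, R.T@np.array([p[0],p[1],1])
def at(m,xy,z):
    c,d=ray(m,xy); return (c+d*(z-c[2])/d[2])
def save(n,im): cv2.imwrite("pics/"+n,im[:,:,::-1])
E
python3 - <<'E'
from h import *
o=bot.get_obs();print(o["time"],o["ee_pos"],o["tcp_rot"],o["opening"])
for c in("top","scene"):
    im=camera(c);save(c+"0.png",im);m=camera_model(c);print(c,-np.array(m["R"]).T@m["t"])
    for n,z in [("jar_palest",0),("jar_light",0),("jar_mid",0),("jar_darkest",0),("mark_a",.01),("mark_b",.01),("mark_c",.01),("mark_d",.01),("white_block",.01),("vase",0)]:
        for d in pinpoint(c,n)[:4]:
            print(n,round(d["confidence"],2),np.round(d["xy"]),np.round(at(m,d["xy"],z),4))
E
```

```text
0.0 [ 0.21407113 -0.50663159  0.40396215] [-1.79922114e+02  3.08835815e-04  2.29051038e+01] 0.08516737256366472
top [ 0.39604149 -0.09864731  0.94643169]
jar_palest 0.9 [334. 240.] [ 0.5004 -0.2287  0.    ]
jar_palest 0.55 [247. 185.] [ 0.6327 -0.0128  0.    ]
jar_light 0.82 [210. 244.] [0.4849 0.0685 0.    ]
jar_mid 0.8 [287. 251.] [ 0.4713 -0.116   0.    ]
jar_darkest 0.96 [138. 244.] [0.4791 0.2476 0.    ]
mark_a 0.96 [244. 186.] [ 0.6271 -0.0084  0.01  ]
mark_a 0.91 [208. 178.] [0.6453 0.0833 0.01  ]
mark_a 0.84 [278. 194.] [ 0.6107 -0.0907  0.01  ]
mark_a 0.72 [311. 200.] [ 0.5954 -0.1711  0.01  ]
mark_b 0.96 [244. 186.] [ 0.6271 -0.0084  0.01  ]
mark_b 0.91 [208. 178.] [0.6453 0.0833 0.01  ]
mark_b 0.84 [278. 194.] [ 0.6107 -0.0907  0.01  ]
mark_b 0.72 [311. 200.] [ 0.5954 -0.1711  0.01  ]
mark_c 0.96 [244. 186.] [ 0.6271 -0.0084  0.01  ]
mark_c 0.91 [208. 178.] [0.6453 0.0833 0.01  ]
mark_c 0.84 [278. 194.] [ 0.6107 -0.0907  0.01  ]
mark_c 0.72 [311. 200.] [ 0.5954 -0.1711  0.01  ]
mark_d 0.96 [244. 186.] [ 0.6271 -0.0084  0.01  ]
mark_d 0.91 [208. 178.] [0.6453 0.0833 0.01  ]
[... 565 characters left out ...]
24. 298.] [0.6498 0.0869 0.01  ]
mark_a 0.79 [246. 221.] [ 0.604  -0.1671  0.01  ]
mark_a 0.65 [298. 265.] [6.225e-01 3.000e-04 1.000e-02]
mark_b 0.88 [324. 298.] [0.6498 0.0869 0.01  ]
mark_b 0.79 [246. 221.] [ 0.604  -0.1671  0.01  ]
mark_b 0.65 [298. 265.] [6.225e-01 3.000e-04 1.000e-02]
mark_c 0.88 [324. 298.] [0.6498 0.0869 0.01  ]
mark_c 0.79 [246. 221.] [ 0.604  -0.1671  0.01  ]
mark_c 0.65 [298. 265.] [6.225e-01 3.000e-04 1.000e-02]
mark_d 0.88 [324. 298.] [0.6498 0.0869 0.01  ]
mark_d 0.79 [246. 221.] [ 0.604  -0.1671  0.01  ]
mark_d 0.65 [298. 265.] [6.225e-01 3.000e-04 1.000e-02]
white_block 0.64 [231. 199.] [ 0.5756 -0.2487  0.01  ]
vase 0.95 [160. 183.] [ 0.6457 -0.433   0.    ]
```

View pics/top0.png

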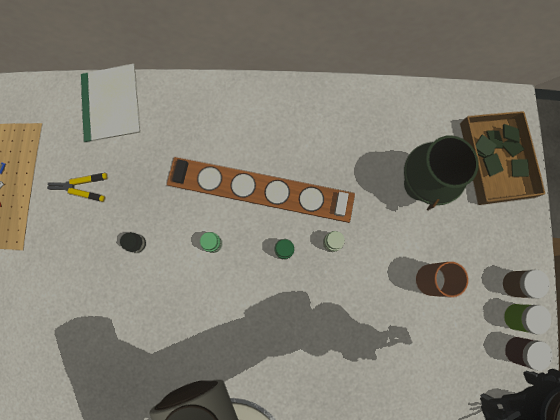

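View pics/scene0.png

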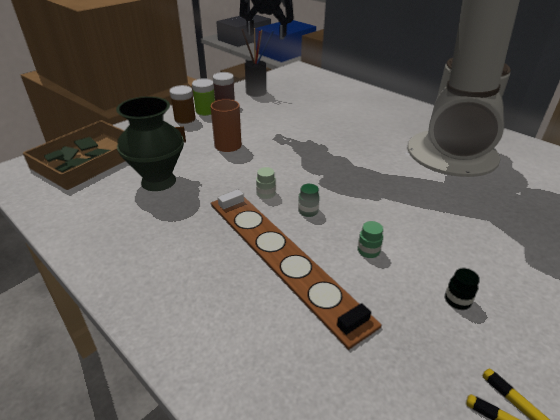

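The white block is at the -y end (top image, 342,203) and the black one at the +y end (180,171). So palest goes to d, light to c, mid to b and darkest to a. I'll move over the jars for a wrist view.

Call:
move_arm(
  jaw=[0,0,0,0,0,0,0,0,0,0],
  delta_pos=[
    [0.025,0.034,0],
    [0.025,0.034,0],
    [0.025,0.034,0],
    [0.025,0.034,0],
    [0.025,0.034,0],
    [0.025,0.034,0],
    [0.025,0.034,0],
    [0.025,0.034,0],
    [0.025,0.034,0],
    [0,0,0],
  ],
  yaw=[-0.066,-0.066,-0.066,-0.066,-0.066,-0.066,-0.066,-0.066,-0.066,0],
  force=40,
)

```text
time: 1.93
ee_pos: [0.4391, -0.1997, 0.4045]
tcp_rot: [-179.9, -0.0, -11.1]
wrist_force: [0.0, 0.2, 0.8]
opening: 0.0852
grasp_force: 0.0
```

```bash
cat > meas.py <<'E'
from h import *
import sys
def meas(c,tag,names):
    o=bot.get_obs();print(o["time"],np.round(o["ee_pos"],4),np.round(o["tcp_rot"],2))
    m=camera_model(c);im=camera(c);save(tag+".png",im);print(c,-np.array(m["R"]).T@m["t"])
    for n in names:
        z=.01 if n[0]=="m" else .062
        for d in outline_of(c,n)[:(4 if n[0]=="m" else 2)]:
            k=d["mask"].astype(np.uint8);cs=max(cv2.findContours(k,0,1)[0],key=len)
            if len(cs)<6: continue
            e=cv2.fitEllipse(cs)
            # world circle fit of mask outline at height z (marks); lids: bbox only
            P=np.array([at(m,p[0],z)[:2] for p in cs]); c0,r=cv2.minEnclosingCircle(P.astype(np.float32)*1000)
            print(n,round(d["confidence"],2),np.round(d["xy"]),"ell",np.round(e[0],1),np.round(at(m,e[0],z)[:2],4),"circ",np.round(c0,1),round(r,1))
        if n[0]=="j":
            for d in pinpoint(c,n)[:1]: print("  pin",np.round(d["confidence"],2),np.round(d["xy"],1),np.round(at(m,d["xy"],0)[:2],4))
if __name__=="__main__": meas(sys.argv[1],sys.argv[2],sys.argv[3:])
E
python3 meas.py wrist w1 jar_palest jar_mid jar_light mark_a
```

```text
1.9333 [ 0.4391 -0.1997  0.4045] [-1.7991e+02 -5.0000e-02 -1.1100e+01]
wrist [ 0.51971002 -0.21500242  0.37409549]
jar_palest 0.63 [176. 163.] ell [179.  160.3] [ 0.4782 -0.1159] circ [ 478.2 -115.2] 28.5
jar_palest 0.61 [291. 116.] ell [291.2 114.9] [ 0.4976 -0.2217] circ [ 497.1 -221.7] 21.6
  pin 0.57 [286.6 116.5] [ 0.4925 -0.2181]
jar_mid 0.63 [176. 160.] ell [178.7 160.2] [ 0.4783 -0.1158] circ [ 478.6 -115.3] 28.3
  pin 0.74 [184.7 157.8] [ 0.4713 -0.1031]
jar_light 0.73 [ 21. 178.] ell [ 22.1 180.2] [0.488  0.0302] circ [482.5  32.8] 33.9
  pin 0.69 [ 31.2 172.4] [0.4881 0.0655]
mark_a 0.91 [126.  20.] ell [122.1  20.9] [ 0.6074 -0.0841] circ [613.6 -85.2] 30.5
mark_a 0.84 [32. 23.] ell [32.  22.3] [ 0.6226 -0.0012] circ [628.4  -1.6] 31.2
mark_a 0.72 [215.  22.] ell [213.7  20. ] [ 0.5916 -0.1677] circ [ 599.3 -169.3] 31.1
```

View pics/w1.png

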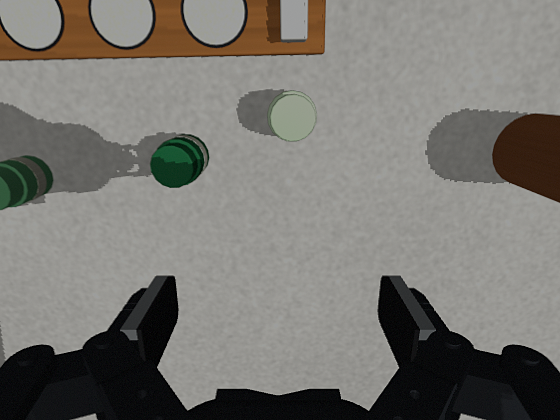

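The wrist view shows the palest jar at (292,116), the mid jar at (178,160) and the marks at the top edge. I'll centre the camera over the row to measure everything.

Call:
move_arm(
  jaw=[0,0,0,0,0,0],
  delta_pos=[
    [0.01,0.037,0],
    [0.01,0.037,0],
    [0.01,0.037,0],
    [0.01,0.037,0],
    [0,0,0],
    [0,0,0],
  ],
  yaw=[0,0,0,0,0,0],
)

```text
time: 2.83
ee_pos: [0.4725, -0.0787, 0.4046]
tcp_rot: [-179.2, 0.0, -9.6]
wrist_force: [-0.5, -0.2, 0.1]
opening: 0.0851
grasp_force: 0.0
```

```bash
python3 meas.py wrist w2 jar_palest jar_mid jar_light jar_darkest mark_a; echo; python3 meas.py top t2 jar_palest jar_mid jar_light jar_darkest mark_a
```

```text
2.8333 [ 0.4725 -0.0787  0.4046] [-1.7916e+02  2.0000e-02 -9.5800e+00]
wrist [ 0.55349818 -0.09148715  0.37412762]
jar_palest 0.98 [428. 131.] ell [430.3 129.1] [ 0.5003 -0.2115] circ [ 499.1 -211.4] 30.4
jar_palest 0.73 [139. 185.] ell [140.2 186.7] [0.4915 0.0527] circ [490.   52.9] 32.4
  pin 0.65 [416.9 125.2] [ 0.496  -0.2219]
jar_mid 0.8 [308. 171.] ell [312.  170.2] [ 0.481  -0.1058] circ [ 480.7 -106.2] 26.0
  pin 0.58 [306.9 164.2] [ 0.4741 -0.1041]
jar_light 0.66 [141. 188.] ell [140.8 186.9] [0.4912 0.0522] circ [490.3  52.3] 33.0
  pin 0.82 [152.9 178.1] [0.4863 0.0646]
jar_darkest 0.73 [  4. 214.] ell [  6.8 213.1] [0.4871 0.1869] circ [488.5 193.3] 20.4
jar_darkest 0.62 [309. 171.] ell [312. 170.] [ 0.4812 -0.1057] circ [ 480.9 -106.1] 25.8
  pin 0.5 [357.5  24.5] [ 0.5997 -0.1705]
mark_a 0.95 [269.  24.] ell [267.   25.8] [ 0.6116 -0.0854] circ [614.7 -85.8] 31.0
mark_a 0.93 [358.  28.] ell [358.7  26.6] [ 0.5966 -0.1693] circ [ 599.7 -169.9] 31.7
mark_a 0.91 [177.  26.] ell [175.7  25.6] [ 0.6262 -0.0013] circ [629.8  -1.8] 31.5
mark_a 0.56 [88. 24.] ell [85.6 25.1] [0.641  0.0822] circ [644.1  81.6] 30.9

3.3333 [ 0.4724 -0.079   0.4047] [-1.7915e+02  1.0000e-02 -9.6300e+00]
top [ 0.39604149 -0.09864731  0.94643169]
jar_palest 0.89 [332. 242.] ell [333.2 241.1] [ 0.4921 -0.2188] circ [ 492.5 -218.5] 24.7
  pin 0.82 [331.5 243.5] [ 0.493  -0.2232]
jar_darkest 0.88 [135. 241.] ell [132.9 242.3] [0.4761 0.2366] circ [479.2 236.7] 29.5
  pin 0.82 [136.5 243.1] [0.4802 0.2508]
```

View pics/w2.png

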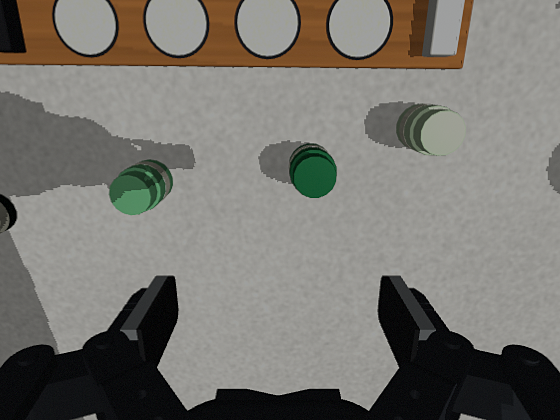

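The four marks fit at 85 mm spacing. Jar positions need a silhouette fit, since the outlines include the tilted sides.

```bash
cat > jar.py <<'E'
from h import *
from scipy.optimize import minimize
A=np.linspace(0,2*np.pi,40)
def ring(r,z): return np.c_[r*np.cos(A),r*np.sin(A),0*A+z]
S=np.vstack([ring(.023,0),ring(.023,.043)]),np.vstack([ring(.02,.043),ring(.02,.062)])
def sil(m,x,y,z0=0,f=4):
    K=np.array([[m["fx"],0,m["cx"]],[0,m["fy"],m["cy"]],[0,0,1.]]);im=np.zeros((420*f,560*f),np.uint8)
    for s in S:
        p=cv2.projectPoints(s+[x,y,z0],cv2.Rodrigues(np.array(m["R"],float))[0],np.array(m["t"],float),K,np.array([m["k1"],0,0,0.]))[0]
        cv2.fillConvexPoly(im,cv2.convexHull(np.round((p+.5)*f-.5).astype(np.int32)),255)
    return cv2.resize(im,(560,420),interpolation=cv2.INTER_AREA)/255.
def fit(m,mask,x0,z0=0):
    mk=mask.astype(float)
    def c(p): s=sil(m,*p,z0); return 1-np.minimum(s,mk).sum()/np.maximum(s,mk).sum()
    r=minimize(c,x0,method="Nelder-Mead",options=dict(initial_simplex=np.array(x0)+[[0,0],[.008,0],[0,.008]],xatol=2e-4,fatol=1e-4))
    return r.x,r.fun
def loc(c,n,x0,z0=0):
    for d in outline_of(c,n)[:2]:
        x,e=fit(camera_model(c),d["mask"],x0,z0); print(c,n,round(d["confidence"],2),np.round(x,4),"1-iou",round(e,2))
E
python3 - <<'E'
from jar import *
J=dict(jar_palest=(.497,-.222),jar_mid=(.474,-.11),jar_light=(.486,.066),jar_darkest=(.479,.248))
for c in("wrist","top","scene"):
    camera(c)
    for n,x in J.items():
        if c=="wrist" and n=="jar_darkest": continue
        loc(c,n,x)
E
```

```text
wrist jar_palest 0.86 [ 0.4955 -0.2214] 1-iou 0.05
wrist jar_mid 0.87 [ 0.4745 -0.1071] 1-iou 0.07
wrist jar_light 0.61 [0.4857 0.0651] 1-iou 0.04
top jar_palest 0.94 [ 0.4973 -0.2248] 1-iou 0.12
scene jar_mid 0.88 [ 0.4719 -0.1069] 1-iou 0.06
scene jar_mid 0.36 [ 0.474 -0.11 ] 1-iou 1.0
scene jar_light 0.58 [0.4829 0.0658] 1-iou 0.06
scene jar_light 0.32 [0.486 0.066] 1-iou 1.0
scene jar_darkest 0.6 [0.4765 0.2537] 1-iou 0.05
```

Call:
move_arm(
  jaw=[0,0,0,0,0,0,0,0,0,0],
  delta_pos=[
    [0.004,-0.024,-0.02],
    [0.004,-0.024,-0.02],
    [0.004,-0.024,-0.02],
    [0.004,-0.024,-0.02],
    [0.004,-0.024,-0.02],
    [0.003,-0.022,-0.02],
    [0,0,-0.025],
    [0,0,0],
    [0,0,0],
    [0,0,0],
  ],
  yaw=[0,0,0,0,0,0,0,0,0,0],
)

```text
time: 5.37
ee_pos: [0.4957, -0.2203, 0.2611]
tcp_rot: [-179.2, -0.1, -9.6]
wrist_force: [0.4, 0.0, -0.5]
opening: 0.0852
grasp_force: 0.0
```

```bash
cat > gp.py <<'E'
from h import *
from scipy.spatial.transform import Rotation as Ro
import sys
o=bot.get_obs();R=Ro.from_euler("xyz",o["tcp_rot"],degrees=True).as_matrix()
g=np.array(o["ee_pos"])+R@[0,0,.155]
print(o["time"],"tcp",np.round(o["ee_pos"],4),"rot",np.round(o["tcp_rot"],2),"grasp",np.round(g,4),"open",round(o["opening"],4),"gf",round(o["grasp_force"],1))
if len(sys.argv)>3: print("go",np.round(np.array([float(v) for v in sys.argv[1:4]])-g,4))
E
python3 gp.py .4955 -.2214 .026
```

```text
5.3667 tcp [ 0.4957 -0.2203  0.2611] rot [-1.7916e+02 -5.0000e-02 -9.5700e+00] grasp [ 0.4962 -0.2181  0.1061] open 0.0852 gf 0.0
go [-0.0007 -0.0033 -0.0801]
```

Call:
move_arm(
  jaw=[0,0,0,0,1,1,1,1,1,1],
  delta_pos=[
    [0,-0.003,-0.025],
    [0,0,-0.025],
    [0,0,-0.02],
    [0,0,-0.01],
    [0,0,0],
    [0,0,0],
    [0,0,0],
    [0,0,0],
    [0,0,0],
    [0,0,0],
  ],
  yaw=[0,0,0,0,0,0,0,0,0,0],
  force=40,
)

```text
time: 6.2
ee_pos: [0.4962, -0.2238, 0.1821]
tcp_rot: [-179.2, -0.2, -9.6]
wrist_force: [-0.5, 0.9, 4.8]
opening: 0.045
grasp_force: 40.7
```

```bash
python3 gp.py
```

```text
6.2 tcp [ 0.4962 -0.2238  0.1821] rot [-179.19   -0.18   -9.58] grasp [ 0.497  -0.2218  0.0271] open 0.045 gf 40.7
```

Call:
move_arm(
  jaw=[1,1,1,1,1,1,1,1,1,1],
  delta_pos=[
    [0,0,0.02],
    [0,0,0.025],
    [0,0,0.025],
    [0,0,0],
    [0,0,0],
    [0,0,0],
    [0.01,0.005,0],
    [0.015,0.008,0],
    [0.015,0.008,0],
    [0.015,0.008,0],
  ],
  yaw=[0,0,0,0.12,0.12,0.12,0.12,0.12,0.12,0.12],
)

```text
time: 7.03
ee_pos: [0.5513, -0.1944, 0.2513]
tcp_rot: [-179.2, -0.1, 38.9]
wrist_force: [0.5, -0.2, -0.7]
opening: 0.0451
grasp_force: 41.1
```

Call:
move_arm(
  jaw=[1,1,1,1,1,1,1,1,1,1],
  delta_pos=[
    [0.015,0.008,0],
    [0.015,0.008,0],
    [0.012,0.006,0],
    [0.005,0.001,0],
    [0,0,0],
    [0,0,0],
    [0,0,0],
    [0,0,0],
    [0,0,0],
    [0,0,0],
  ],
  yaw=[0.12,0.12,0.12,0.12,0.12,0.12,0,0,0,0],
)

```text
time: 7.87
ee_pos: [0.5975, -0.1717, 0.2501]
tcp_rot: [-179.2, 0.0, 79.6]
wrist_force: [-0.0, -0.3, -1.5]
opening: 0.0451
grasp_force: 41.0
```

```bash
python3 gp.py .5995 -.1697 .038; python3 -c "
from h import *
save('w3.png',camera('wrist'));print(bot.get_obs()['q'])"
```

```text
7.8667 tcp [ 0.5975 -0.1717  0.2501] rot [-1.7918e+02  1.0000e-02  7.9620e+01] grasp [ 0.5953 -0.1713  0.0951] open 0.0451 gf 41.0
go [ 0.0042  0.0016 -0.0571]
[-16.01769395  14.99981833   4.40402529  80.23068342  -0.09442793
  84.32586323]
```

View pics/w3.png

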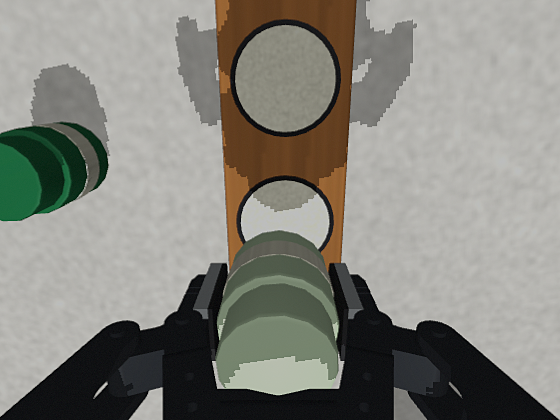

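Call:
move_arm(
  jaw=[1,1,1,1,1,1,1],
  delta_pos=[
    [0.004,0.003,-0.01],
    [0,0,-0.015],
    [0,0,-0.015],
    [0,0,-0.01],
    [0,0,-0.004],
    [0,0,-0.002],
    [0,0,0],
  ],
  yaw=[0,0,0,0,0,0,0],
)

```text
time: 8.5
ee_pos: [0.6015, -0.1686, 0.1935]
tcp_rot: [-179.1, 0.0, 79.8]
wrist_force: [0.4, 0.5, -1.0]
opening: 0.0452
grasp_force: 41.0
```

```bash
python3 gp.py .5998 -.1683 .0371
```

```text
8.5 tcp [ 0.6015 -0.1686  0.1935] rot [-1.7913e+02  1.0000e-02  7.9780e+01] grasp [ 0.5992 -0.1682  0.0385] open 0.0452 gf 41.0
go [ 0.0006 -0.0001 -0.0014]
```

Call:
move_arm(
  jaw=[1,1,0,0,0,0,0,0,0,0],
  delta_pos=[
    [0,0,-0.001],
    [0,0,-0.001],
    [0,0,0],
    [0,0,0],
    [0,0,0],
    [0,0,0],
    [0,0,0.02],
    [0,0,0.035],
    [0,0,0.035],
    [0,0,0.03],
  ],
  yaw=[0,0,0,0,0,0,0,0,0,0],
)

```text
time: 9.33
ee_pos: [0.6013, -0.1686, 0.314]
tcp_rot: [-179.2, 0.0, 79.8]
wrist_force: [0.1, 0.2, 0.3]
opening: 0.0855
grasp_force: 0.0
```

```bash
python3 gp.py .4857 .0651 .10; python3 -c "
from jar import *
camera('scene');loc('scene','jar_palest',(.6,-.17),.01)
camera('top');loc('top','jar_palest',(.6,-.17),.01)"
```

```text
9.3333 tcp [ 0.6013 -0.1686  0.314 ] rot [-1.792e+02  2.000e-02  7.979e+01] grasp [ 0.5992 -0.1682  0.159 ] open 0.0855 gf 0.0
go [-0.1135  0.2333 -0.059 ]
scene jar_palest 0.71 [ 0.5982 -0.1702] 1-iou 0.07
```

Call:
move_arm(
  jaw=[0,0,0,0,0,0,0,0,0,0],
  delta_pos=[
    [-0.014,0.029,0],
    [-0.014,0.029,0],
    [-0.014,0.029,0],
    [-0.014,0.029,0],
    [-0.014,0.029,-0.015],
    [-0.014,0.029,-0.015],
    [-0.014,0.029,-0.015],
    [-0.014,0.029,-0.015],
    [0,0,0],
    [0,0,0],
  ],
  yaw=[0,0,0,0,0,0,0,0,0,0],
)

```text
time: 10.37
ee_pos: [0.4883, 0.0644, 0.2496]
tcp_rot: [-179.0, 0.1, 79.9]
wrist_force: [0.6, 0.5, -0.6]
opening: 0.0854
grasp_force: 0.0
```

```bash
python3 gp.py .4857 .0651 .026
```

```text
10.3667 tcp [0.4883 0.0644 0.2496] rot [-1.7897e+02  7.0000e-02  7.9950e+01] grasp [0.4855 0.0647 0.0946] open 0.0854 gf 0.0
go [ 0.0002  0.0004 -0.0686]
```

Call:
move_arm(
  jaw=[0,0,0,0,1,1,1,1,1,1],
  delta_pos=[
    [0,0,-0.025],
    [0,0,-0.02],
    [0,0,-0.014],
    [0,0,-0.01],
    [0,0,0],
    [0,0,0],
    [0,0,0],
    [0,0,0],
    [0,0,0],
    [0,0,0],
  ],
  yaw=[0,0,0,0,0,0,0,0,0,0],
)

```text
time: 11.2
ee_pos: [0.49, 0.0633, 0.184]
tcp_rot: [-179.3, -0.0, 79.8]
wrist_force: [-1.0, -1.2, 7.4]
opening: 0.0448
grasp_force: 41.4
```

```bash
python3 gp.py .6143 -.0856 .087
```

```text
11.2 tcp [0.49   0.0633 0.184 ] rot [-1.7927e+02 -1.0000e-02  7.9780e+01] grasp [0.4881 0.0637 0.029 ] open 0.0448 gf 41.4
go [ 0.1262 -0.1493  0.058 ]
```

Call:
move_arm(
  jaw=[1,1,1,1,1,1,1,1,1,1],
  delta_pos=[
    [0,0,0.03],
    [0,0,0.03],
    [0.018,-0.021,0.01],
    [0.022,-0.026,0],
    [0.022,-0.026,0],
    [0.022,-0.026,0],
    [0.022,-0.026,0],
    [0.014,-0.017,0],
    [0.006,-0.008,0],
    [0,0,0],
  ],
  yaw=[0,0,0,0,0,0,0,0,0,0],
)

```text
time: 12.03
ee_pos: [0.6162, -0.0882, 0.2521]
tcp_rot: [-179.1, 0.0, 79.7]
wrist_force: [0.6, 0.4, -1.1]
opening: 0.0455
grasp_force: 41.5
```

Call:
move_arm(
  jaw=[1,1],
  delta_pos=[
    [0,0,0],
    [0,0,0],
  ],
  yaw=[0,0],
)

```text
time: 12.2
ee_pos: [0.6149, -0.0858, 0.2527]
tcp_rot: [-179.1, -0.0, 79.8]
wrist_force: [-0.3, -0.2, -1.6]
opening: 0.0451
grasp_force: 41.5
```

```bash
python3 gp.py .6145 -.0866 .039
```

```text
12.2 tcp [ 0.6149 -0.0858  0.2527] rot [-179.11   -0.     79.83] grasp [ 0.6126 -0.0853  0.0977] open 0.0451 gf 41.5
go [ 0.0019 -0.0013 -0.0587]
```

Call:
move_arm(
  jaw=[1,1,1,1,1,1,1],
  delta_pos=[
    [0.002,-0.001,-0.01],
    [0,0,-0.015],
    [0,0,-0.015],
    [0,0,-0.01],
    [0,0,-0.005],
    [0,0,-0.002],
    [0,0,0],
  ],
  yaw=[0,0,0,0,0,0,0],
)

```text
time: 12.78
ee_pos: [0.6174, -0.0873, 0.1955]
tcp_rot: [-179.1, 0.0, 79.8]
wrist_force: [-0.4, 0.1, -1.1]
opening: 0.0452
grasp_force: 41.5
```

```bash
python3 gp.py .6145 -.0866 .039
```

```text
12.7833 tcp [ 0.6174 -0.0873  0.1955] rot [-1.7913e+02  1.0000e-02  7.9810e+01] grasp [ 0.615  -0.0869  0.0405] open 0.0452 gf 41.5
go [-0.0005  0.0003 -0.0015]
```

Next is mid (.4745,-.107), going to mark b.

Call:
move_arm(
  jaw=[1,1,0,0,0,0,0,0,0,0],
  delta_pos=[
    [0,0,-0.001],
    [0,0,-0.001],
    [0,0,0],
    [0,0,0],
    [0,0,0],
    [0,0,0],
    [0,0,0.02],
    [0,0,0.035],
    [0,0,0.035],
    [0,0,0.01],
  ],
  yaw=[0,0,0,0,0,0,0,0,0,0],
)

```text
time: 13.62
ee_pos: [0.618, -0.0877, 0.2996]
tcp_rot: [-179.5, -0.0, 79.8]
wrist_force: [1.1, -0.7, 0.8]
opening: 0.0854
grasp_force: 0.0
```

Call:
move_arm(
  jaw=[0,0,0,0,0,0,0,0,0],
  delta_pos=[
    [-0.02,-0.003,0],
    [-0.028,-0.004,0],
    [-0.028,-0.004,0],
    [-0.028,-0.004,0],
    [-0.02,-0.003,-0.015],
    [-0.01,-0.001,-0.015],
    [-0.006,-0.001,-0.015],
    [0,0,0],
    [0,0,0],
  ],
  yaw=[0,0,0,0,0,0,0,0,0],
)

```text
time: 14.37
ee_pos: [0.4773, -0.1076, 0.2487]
tcp_rot: [-179.1, 0.0, 79.8]
wrist_force: [0.3, -0.4, 0.3]
opening: 0.0852
grasp_force: 0.0
```

```bash
python3 gp.py .4745 -.1070 .026
```

```text
14.3667 tcp [ 0.4773 -0.1076  0.2487] rot [-1.7912e+02  1.0000e-02  7.9770e+01] grasp [ 0.475  -0.1072  0.0937] open 0.0852 gf 0.0
go [-0.0005  0.0002 -0.0677]
```

Call:
move_arm(
  jaw=[0,0,0,0,1,1,1,1,1,1],
  delta_pos=[
    [0,0,-0.025],
    [0,0,-0.02],
    [0,0,-0.014],
    [0,0,-0.009],
    [0,0,0],
    [0,0,0],
    [0,0,0],
    [0,0,0],
    [0,0,0],
    [0,0,0],
  ],
  yaw=[0,0,0,0,0,0,0,0,0,0],
)

```text
time: 15.2
ee_pos: [0.4781, -0.1077, 0.1823]
tcp_rot: [-179.3, 0.0, 79.8]
wrist_force: [-0.7, 0.6, 5.6]
opening: 0.0447
grasp_force: 41.1
```

```bash
python3 gp.py .629 -.0017 .087
```

```text
15.2 tcp [ 0.4781 -0.1077  0.1823] rot [-1.7929e+02  1.0000e-02  7.9790e+01] grasp [ 0.4761 -0.1074  0.0273] open 0.0447 gf 41.1
go [0.1529 0.1057 0.0597]
```

Call:
move_arm(
  jaw=[1,1,1,1,1,1,1,1,1,1],
  delta_pos=[
    [0,0,0.03],
    [0,0.01,0.035],
    [0.01,0.025,0.015],
    [0.02,0.025,0],
    [0.025,0.02,0],
    [0.03,0.015,0],
    [0.03,0.011,0],
    [0.025,0,0],
    [0.013,0,0],
    [0,0,0],
  ],
  yaw=[0,0,0,0,0,0,0,0,0,0],
)

```text
time: 16.03
ee_pos: [0.6325, -0.0012, 0.2601]
tcp_rot: [-179.2, 0.0, 79.8]
wrist_force: [0.3, 1.2, -1.3]
opening: 0.0449
grasp_force: 41.7
```

Call:
move_arm(
  jaw=[1,1,1],
  delta_pos=[
    [0,0,-0.02],
    [0,0,0],
    [0,0,0],
  ],
  yaw=[0,0,0],
)

```text
time: 16.28
ee_pos: [0.6295, -0.0018, 0.24]
tcp_rot: [-179.0, 0.0, 79.8]
wrist_force: [-0.7, -0.0, -2.0]
opening: 0.0451
grasp_force: 41.7
```

```bash
python3 gp.py .629 -.0019 .0373
```

```text
16.2833 tcp [ 0.6295 -0.0018  0.24  ] rot [-1.790e+02  3.000e-02  7.978e+01] grasp [ 0.6268 -0.0014  0.085 ] open 0.0451 gf 41.7
go [ 0.0022 -0.0005 -0.0477]
```

Call:
move_arm(
  jaw=[1,1,1,1,1,1,1],
  delta_pos=[
    [0.002,-0.001,-0.01],
    [0,0,-0.015],
    [0,0,-0.01],
    [0,0,-0.007],
    [0,0,-0.003],
    [0,0,-0.001],
    [0,0,0],
  ],
  yaw=[0,0,0,0,0,0,0],
)

```text
time: 16.87
ee_pos: [0.6325, -0.0027, 0.1949]
tcp_rot: [-179.2, 0.0, 79.8]
wrist_force: [0.2, 0.2, -0.5]
opening: 0.045
grasp_force: 41.7
```

```bash
python3 gp.py .629 -.0019 .0373
```

```text
16.8667 tcp [ 0.6325 -0.0027  0.1949] rot [-1.7916e+02  1.0000e-02  7.9790e+01] grasp [ 0.6303 -0.0023  0.0399] open 0.045 gf 41.7
go [-0.0013  0.0004 -0.0026]
```

Release, then head to the darkest jar (~.478, .252), stopping short so the wrist camera can refine its position.

Call:
move_arm(
  jaw=[1,1,0,0,0,0,0,0,0,0],
  delta_pos=[
    [-0.001,0,-0.001],
    [0,0,-0.001],
    [0,0,0],
    [0,0,0],
    [0,0,0],
    [0,0,0],
    [0,0,0.02],
    [0,0,0.035],
    [0,0,0.035],
    [0,0,0.02],
  ],
  yaw=[0,0,0,0,0,0,0,0,0,0],
)

```text
time: 17.7
ee_pos: [0.6316, -0.0026, 0.3068]
tcp_rot: [-179.4, -0.0, 79.8]
wrist_force: [1.4, -0.4, 1.5]
opening: 0.0854
grasp_force: 0.0
```

Call:
move_arm(
  jaw=[0,0,0,0,0,0,0,0,0],
  delta_pos=[
    [-0.02,0.024,0.02],
    [-0.025,0.03,0.02],
    [-0.025,0.03,0.01],
    [-0.025,0.03,0],
    [-0.025,0.03,0],
    [-0.02,0.02,0],
    [-0.01,0.006,0],
    [0,0,0],
    [0,0,0],
  ],
  yaw=[0,0,0,0,0,0,0,0,0],
)

```text
time: 18.45
ee_pos: [0.4827, 0.1659, 0.352]
tcp_rot: [-179.2, -0.0, 79.9]
wrist_force: [1.0, 0.2, -0.0]
opening: 0.0854
grasp_force: 0.0
```

```bash
python3 -c "
from jar import *
camera('wrist');loc('wrist','jar_darkest',(.478,.252))
camera('scene');loc('scene','jar_light',(.6143,-.0856),.01);loc('scene','jar_mid',(.629,-.002),.01)
camera('top');loc('top','jar_light',(.6143,-.0856),.01);loc('top','jar_mid',(.629,-.002),.01)"; python3 gp.py .478 .252 .09
```

```text
wrist jar_darkest 0.97 [0.4795 0.2507] 1-iou 0.04
wrist jar_darkest 0.38 [0.478 0.252] 1-iou 1.0
scene jar_light 0.67 [ 0.615  -0.0852] 1-iou 0.07
scene jar_mid 0.65 [ 0.6275 -0.0014] 1-iou 0.07
scene jar_mid 0.49 [ 0.6138 -0.0865] 1-iou 0.06
top jar_light 0.57 [ 0.6182 -0.086 ] 1-iou 0.17
top jar_light 0.49 [ 0.6143 -0.0856] 1-iou 1.0
top jar_mid 0.77 [ 0.6302 -0.0032] 1-iou 0.07
18.85 tcp [0.4832 0.1654 0.3514] rot [-1.7912e+02  2.0000e-02  7.9740e+01] grasp [0.4808 0.1658 0.1964] open 0.0857 gf 0.0
go [-0.0028  0.0862 -0.1064]
```

Call:
move_arm(
  jaw=[0,0,0,0,0,0,0,0],
  delta_pos=[
    [-0.001,0.025,-0.02],
    [0,0.025,-0.02],
    [0,0.02,-0.02],
    [0,0.01,-0.02],
    [0,0.005,-0.02],
    [0,0,0],
    [0,0,0],
    [0,0,0],
  ],
  yaw=[0,0,0,0,0,0,0,0],
)

```text
time: 19.52
ee_pos: [0.4821, 0.2505, 0.2528]
tcp_rot: [-179.2, -0.0, 79.8]
wrist_force: [-0.2, -0.9, -0.2]
opening: 0.0856
grasp_force: 0.0
```

```bash
python3 gp.py .4795 .2507 .026
```

```text
19.5167 tcp [0.4821 0.2505 0.2528] rot [-1.7919e+02 -2.0000e-02  7.9760e+01] grasp [0.4799 0.251  0.0979] open 0.0856 gf 0.0
go [-0.0004 -0.0003 -0.0719]
```

Call:
move_arm(
  jaw=[0,0,0,0,1,1,1,1,1,1],
  delta_pos=[
    [0,0,-0.025],
    [0,0,-0.023],
    [0,0,-0.014],
    [0,0,-0.01],
    [0,0,0],
    [0,0,0],
    [0,0,0],
    [0,0,0],
    [0,0,0],
    [0,0,0],
  ],
  yaw=[0,0,0,0,0,0,0,0,0,0],
)

```text
time: 20.35
ee_pos: [0.4823, 0.251, 0.1816]
tcp_rot: [-179.3, -0.1, 79.8]
wrist_force: [-0.9, -0.8, 6.6]
opening: 0.0451
grasp_force: 40.8
```

```bash
python3 gp.py .6439 .0819 .1
```

```text
20.35 tcp [0.4823 0.251  0.1816] rot [-1.7927e+02 -7.0000e-02  7.9790e+01] grasp [0.4804 0.2516 0.0266] open 0.0451 gf 40.8
go [ 0.1635 -0.1697  0.0734]
```

Call:
move_arm(
  jaw=[1,1,1,1,1,1,1,1,1,1],
  delta_pos=[
    [0,0,0.03],
    [0,0,0.035],
    [0.02,-0.02,0.005],
    [0.027,-0.028,0],
    [0.027,-0.028,0],
    [0.027,-0.028,0],
    [0.027,-0.028,0],
    [0.021,-0.022,0],
    [0.01,-0.01,0],
    [0.005,-0.005,0],
  ],
  yaw=[0,0,0,0,0,0,0,0,0,0],
)

```text
time: 21.18
ee_pos: [0.6471, 0.0798, 0.2499]
tcp_rot: [-179.2, 0.0, 79.7]
wrist_force: [-1.0, 1.2, -1.5]
opening: 0.0457
grasp_force: 41.8
```

Call:
move_arm(
  jaw=[1,1,1],
  delta_pos=[
    [0,0,-0.01],
    [0,0,0],
    [0,0,0],
  ],
  yaw=[0,0,0],
)

```text
time: 21.43
ee_pos: [0.6448, 0.0828, 0.2388]
tcp_rot: [-179.0, 0.0, 79.9]
wrist_force: [-0.5, 0.6, -2.2]
opening: 0.0451
grasp_force: 41.8
```

```bash
python3 gp.py .6440 .0826 .0366
```

```text
21.4333 tcp [0.6448 0.0828 0.2388] rot [-1.7904e+02  3.0000e-02  7.9850e+01] grasp [0.6422 0.0832 0.0838] open 0.0451 gf 41.8
go [ 0.0018 -0.0006 -0.0472]
```

Call:
move_arm(
  jaw=[1,1,1,1,1,1,1],
  delta_pos=[
    [0.001,0,-0.01],
    [0,0,-0.015],
    [0,0,-0.01],
    [0,0,-0.007],
    [0,0,-0.003],
    [0,0,-0.001],
    [0,0,0],
  ],
  yaw=[0,0,0,0,0,0,0],
)

```text
time: 22.02
ee_pos: [0.6467, 0.082, 0.1938]
tcp_rot: [-179.2, 0.0, 79.8]
wrist_force: [-0.1, 0.2, -1.2]
opening: 0.045
grasp_force: 41.8
```

```bash
python3 gp.py .6440 .0826 .0366
```

```text
22.0167 tcp [0.6467 0.082  0.1938] rot [-1.7915e+02  1.0000e-02  7.9800e+01] grasp [0.6445 0.0824 0.0388] open 0.045 gf 41.8
go [-0.0005  0.0002 -0.0022]
```

Call:
move_arm(
  jaw=[1,1,0,0,0,0,0,0,0,0],
  delta_pos=[
    [0,0,-0.001],
    [0,0,-0.001],
    [0,0,0],
    [0,0,0],
    [0,0,0],
    [0,0,0],
    [0,0,0.02],
    [0,0,0.035],
    [0,0,0.035],
    [0,0,0.035],
  ],
  yaw=[0,0,0,0,0,0,0,0,0,0],
)

```text
time: 22.85
ee_pos: [0.6464, 0.0818, 0.3181]
tcp_rot: [-179.1, 0.0, 79.8]
wrist_force: [0.5, -0.3, -0.4]
opening: 0.0851
grasp_force: 0.0
```

Call:
move_arm(
  jaw=[0,0,0,0,0,0,0,0,0,0],
  delta_pos=[
    [-0.01,-0.03,0.03],
    [-0.01,-0.03,0.03],
    [-0.01,-0.03,0.02],
    [-0.01,-0.03,0],
    [-0.01,-0.03,0],
    [-0.01,-0.03,0],
    [-0.01,-0.03,0],
    [0,0,0],
    [0,0,0],
    [0,0,0],
  ],
  yaw=[0,0,0,0,0,0,0,0,0,0],
)

```text
time: 23.68
ee_pos: [0.5776, -0.1255, 0.3942]
tcp_rot: [-179.2, -0.0, 79.8]
wrist_force: [0.0, 0.7, -0.1]
opening: 0.0854
grasp_force: 0.0
```

```bash
python3 -c "
from jar import *
J=dict(jar_palest=(.5995,-.1697),jar_light=(.6143,-.0856),jar_mid=(.629,-.002),jar_darkest=(.6439,.0819))
for c in('wrist','scene'):
    save('f_'+c+'.png',camera(c))
    for n,x in J.items(): loc(c,n,x,.01)
"; python3 gp.py; python3 -c "
import cv2,numpy as np
a=cv2.imread('pics/f_wrist.png');b=cv2.imread('pics/f_scene.png')[150:350,180:420]
cv2.imwrite('pics/f2.png',cv2.resize(b,None,fx=2.5,fy=2.5))"
```

```text
wrist jar_palest 0.76 [ 0.5992 -0.1679] 1-iou 0.08
wrist jar_light 0.78 [ 0.6159 -0.0844] 1-iou 0.03
wrist jar_mid 0.97 [ 0.6291 -0.0011] 1-iou 0.02
scene jar_palest 0.6 [ 0.5976 -0.1694] 1-iou 0.06
scene jar_light 0.71 [ 0.6153 -0.0855] 1-iou 0.05
scene jar_light 0.44 [ 0.6143 -0.0856] 1-iou 1.0
scene jar_mid 0.57 [ 0.6275 -0.0014] 1-iou 0.06
scene jar_mid 0.32 [ 0.629 -0.002] 1-iou 1.0
scene jar_darkest 0.68 [0.6429 0.0825] 1-iou 0.06
24.1833 tcp [ 0.5777 -0.1252  0.394 ] rot [-1.7914e+02  1.0000e-02  7.9820e+01] grasp [ 0.5754 -0.1248  0.239 ] open 0.0856 gf 0.0
```

View pics/f_wrist.png

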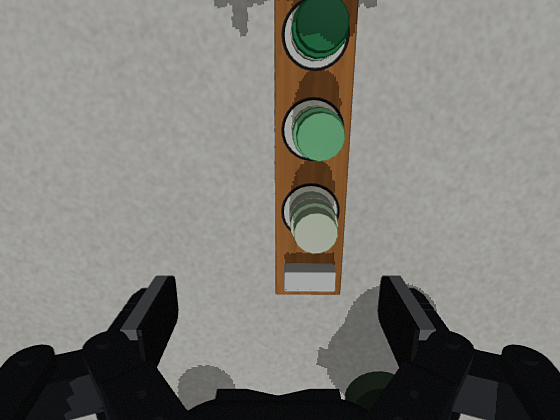

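View pics/f2.png

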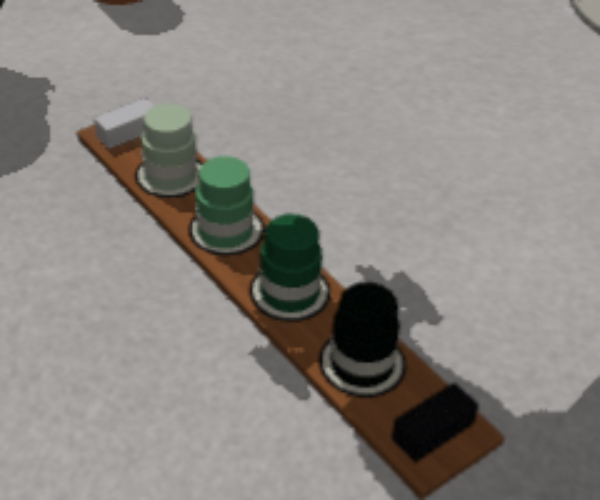

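The wrist view shows the jars at (315,230), (320,135) and (320,28), and the scene crop shows all four in order. Each stands upright inside its mark, with fits within about 2 mm of centre, and the gripper is clear.

```bash
python3 -c "
from workcell import bot
print(bot.job_done())"
```

```text
the job is handed in; nothing more can be done
None
```

The four jars stand upright on their marks from palest (mark d, by the white block) to darkest (mark a, by the black block), each within about 2 mm of centre by my camera measurements; the arm never went near the vase, and the job was handed in at about 24 s.

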